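Hang the mass hanger on the latching peg

ROBOT

A 6-joint arm with a two-finger parallel gripper is mounted at the origin on a cart in front of the work surface, level with it; the furniture and walls round the work are solid. World frame = base frame: x ahead of the robot, y to its left, z up, the work surface at z = 0. Lengths are in m, angles in degrees, forces in N, time in s.
With the tool pointing down it reaches from about 0.4 to 0.825 m from the base axis. Payload 7 kg.
Tool frame: the origin (TCP) lies on the centre line of the jaws, within the pads' length; the fingertips stand 19 mm ahead of it and the grasp point (between the pads) is the TCP; z points along the fingers, y is the line along which they close (so a half turn about z gives the same grasp; the last joint's range is limited). The gripper opens to 88 mm and grips with 3 to 60 N. Pads are 19 mm wide; open, the fingers measure 130 mm over their backs; the gripper's body (78 mm by 193 mm) begins 47 mm behind the grasp point.
Start: joints at [-57.004, 20.546, 0.682, 0, -70.136, -16.507], TCP at [0.192, -0.647, 0.246] pointing down, gripper open.
Joint ranges: [-176.03, 176.03], [-82.01, 121.73], [-58.28, 71.71], [-173.87, 95.51], [-174.79, -0.11], [-173.66, 173.66]. Speed limits (degrees/s): [136.94, 136.94, 172.46, 180, 180, 180].

INTERFACE

Orientations are given as [roll, pitch, yaw] about the fixed x, y, z axes, in that order (R = Rz(yaw) Ry(pitch) Rx(roll)).
In Python, from plant import * gives the robot as it stands. The module is installed in compiled form; this text tells all that it offers.
- The arm moves only by the tool play_rows, never from a script. Its argument "deltas" is a list of rows, each a list of 6 numbers: the shift along the world's x, y, z scaled (see below), then the turn, a rotation vector about the world's x, y, z scaled (see below). A call has 1 to 10 rows; each row shifts and turns the commanded pose from where the row before left it; what a row does not reach is not made up. The controller multiplies each number of a shift by 800 mm and each number of a turn by 180 degrees. A row lasts 1/10 s, in which the tool goes at most 50 mm and 8.59 degrees, less where a joint would pass 70% of its speed; a pose out of reach is approached as far as the arm can. A call with a number of a shift or a turn outside -1 to 1 is refused whole. A call with a gripper value outside its range is refused whole. "gripper" is the gripper command: -1 is shut, 1 is fully open, values between are in proportion, set as the call begins (left out, the last holds). The fingers move at their own pace and stop on an object; the grip force is fixed at half the most. Time passes only in rows, so rows that do not move let the fingers close. It gives the time, the measured TCP pose, the force, the opening and the grip force at its end, in the units of the state.
- get_obs(): the state, without advancing time (a new reading comes with each control period).
- snapshot(name): name is "scene" or "top" or "wrist"; returns (picture, depth): 480x640x3 uint8, blue, green, red; 480x640 float32, m along the optical axis (not along the pixel's ray), 0 where there is no reading.
- camera_model(name): a dict with "fx", "fy", "cx", "cy" (pixels), "world_to_cam" (4x4, takes a point from world to camera coordinates). Camera axes: x right, y down, z forward; pixel columns grow to the right and rows downward; lengths in m; the calibration is good to about 2 mm. The wrist camera is an equidistant fisheye: a pixel r from the principal point sees the ray r / f radians off the axis. A picture is of the moment at which its call begins: read the wrist's pose just before it. camera_model takes no time and is no camera call; for the wrist camera it gives the pose at the moment of the call.
- close_job(): hands the job in; it is judged then, once.
The state is a dict: "clock": time; "joint_pos": joint angles; "qvel": joint speeds; "tau": joint torques, N m; "tool_pos": TCP position; "orientation": TCP orientation; "force": force on the tool from outside, world axes, zero at the start; "moment": the same for the moment, N m; "opening": finger opening in m; "gripper_force": force on a finger pad.
Only numpy, scipy, OpenCV 4.12 (cv2) and the standard library are available. Lean on these libraries where they do the work, as an engineer would, in place of code of your own. Each camera call takes 0.05 s, during which the arm holds its last target. There are 200 camera calls.

TASK

Take the steel mass hanger by one of its flat arms and hang it by its eye on the stand's peg: push it along the peg so that the eye itself lifts the gravity flap and presses back the sprung collar until the flap drops behind the eye, then let go so that it hangs locked between flap and collar. Work gently: do not bump the stand, push the collar no farther than the flap needs, and leave the glassware and the crucible standing where they are.

Things in the scene. Friction and masses are not known exactly. Their poses are not given: they have to be found in the camera images.
- hanger: Loose bare-steel mass hanger, 0.2 to 0.33 kg, standing upright. Origin: centre of its underside, z up. Disc 64 mm dia, 24 mm thick; rod 10 mm dia; at the top an eye ring between two flat arms that stick out along +y and -y to 78 mm from the centre, 10 mm thick (along x), 20 mm tall (125 to 145 mm above the origin). The arms are the grips.
- eye (a point): Centre of the hanger's eye, 135 mm above its underside, hanger's axes. Ring 40 mm outer, 20 mm inner dia, 10 mm thick; the hole runs along x; either face may go first. Pinch an arm across its thickness from above, 60 mm out from here: that leaves room for the keeper arm over the peg.
- stand: Fixed stand. Origin on the bench under the upright, z up; the peg points along its -x axis, roughly to the robot. Foot plate 12 mm thick, x -115 to +35 mm, y +-60 mm; upright 36 mm wide, 205 mm tall, front face at x = -5 mm. A dark keeper (arm, flap, collar) is clamped on the peg; its block's front face is 20 to 54 mm in front of the origin: where is not given, see or feel for it.
- peg_tip (a point): Centre of the tip of the level steel peg, 12 mm dia (last 7 mm taper), 180 mm above the bench, 170 mm in front of the stand's origin, stand's axes (the peg runs from here along +x). An eye hanging on it has its centre 4 mm below the axis. A captive eye's centre is 84 to 118 mm inwards of the tip, 32 mm in front of the keeper's block.
- flap (a joint): Angle of the keeper's steel flap (48 mm, tip 12 mm wide), rad: 0 = down, sloping down and inwards, tip 8.5 to 14.5 mm over the peg axis; grows when lifted, to 0.5. Hinge 50 mm farther out than a captive eye, its arm 16 mm wide, 30 to 48 mm above the axis. An eye pushed in lifts it to 0.15 to 0.35 (under 2 N); it falls by itself once the eye is 3 to 5 mm past its captive place; outwards it locks.
- collar (a joint): Inward travel of the keeper's black sprung collar (30 mm dia, round the peg behind the flap), m: 0 = free, stop at 0.016. It pushes outwards with 1 N plus 1 N per mm. An eye pressing it lets the flap drop at about 0.005 to 0.008 (6 to 9 N); a captive eye keeps it pressed at about 0.003. Over 0.0105 is too far.
- weigh_bottle: Bystander: loose lidded glass weighing bottle, 37 mm dia, 71 mm tall, beside the stand. Origin under its centre.
- dropper_bottle: Bystander: loose amber dropper bottle with a rubber bulb, 38 mm dia, 109 mm tall, on the other side of the stand. Origin under its centre.
- crucible: Bystander: loose lidded porcelain crucible, 45 mm dia, 43 mm tall, farther back than the hanger. Origin under its centre.

How it is judged (in metres and radians):
On the way, in this order (a step that is already met when the one before it is completed fails the run):
1. the hanger is lifted off the bench by at least 20 mm (height (world z) of hanger above 0.02 m), for 0.1 s.
2. the eye is on the peg and holds the flap lifted (y of eye in the frame of stand between -0.008 and 0.008 m and z of eye in the frame of stand between 0.165 and 0.189 m and x of eye in the frame of stand above -0.13 m and value of joint flap above 0.12 rad and contact force between hanger and stand above 0.05 N), for 0.1 s.
At the end, for the whole second after the job is handed in: Eye on the peg (centre within 8 mm sideways of the peg axis, 15 mm below to 9 mm above it, under 95 mm in front of the stand's origin), flap down (under 0.06 rad) behind it, collar kept pressed over 1 mm by the captive eye, hanger at rest (under 0.05 m/s) within 0.25 rad of plumb (y of eye in the frame of stand between -0.008 and 0.008 m and z of eye in the frame of stand between 0.165 and 0.189 m and x of eye in the frame of stand above -0.095 m and value of joint flap below 0.06 rad and value of joint collar above 0.001 m and angle between hanger's own z axis and vertical below 0.25 rad and linear speed of hanger below 0.05 m/s); the robot touches nothing.
It fails at once if the sprung collar is pushed in too far (more than 10.5 mm) (value of joint collar above 0.0105 m).
It fails at once if the hanger bears on the stand with more than 30 N (contact force between hanger and stand above 30 N).
It fails at once if the weigh bottle is moved by more than 20 mm or tipped (distance of weigh_bottle from where it was at the start of the episode above 0.02 m or angle between weigh_bottle's own z axis and vertical above 0.3 rad).
It fails at once if the dropper bottle is moved by more than 20 mm or tipped (distance of dropper_bottle from where it was at the start of the episode above 0.02 m or angle between dropper_bottle's own z axis and vertical above 0.3 rad).
It fails at once if the crucible is moved by more than 20 mm or tipped (distance of crucible from where it was at the start of the episode above 0.02 m or angle between crucible's own z axis and vertical above 0.3 rad).
It also fails if it takes over 69 s, if anything falls off the work surface, if the arm or the gripper's body presses on something with over 40 N, if the wrist force passes 120 N, or if a joint passes its speed limit or range.

## Working session

There is one attempt and no reset: what is moved stays moved. The work goes in short steps, Python scripts to look and compute and a tool call to move; the robot and the scene stay as the last step left them, time stands still between calls to the robot, and variables do not carry over. Pictures are saved under pics/ and viewed, at most 10 in all, crops included, and the job is handed in when it is done.

Besides the shell and the picture viewer there is one more tool, called by a JSON object that holds its "op" and its "data", one argument or row to a line. play_rows: Moves the arm, as the interface text tells. Its arguments: {"type":"object","properties":{"deltas":{"type":"array","items":{"type":"array","items":{"type":"number","minimum":-1,"maximum":1}}},"gripper":{"type":"number"}},"required":["deltas"]}

```bash
mkdir -p pics; cat > h.py <<'E'
from plant import *
import numpy as np, cv2
def cloud(name):
    m=camera_model(name); p,d=snapshot(name)
    v,u=np.indices(d.shape)
    P=np.stack([(u-m['cx'])/m['fx']*d,(v-m['cy'])/m['fy']*d,d],-1)
    T=np.linalg.inv(np.array(m['world_to_cam']))
    return p,d,P@T[:3,:3].T+T[:3,3]
E
python3 - <<'E'
from h import *
for n in("scene","top"):
    p,d,W=cloud(n); cv2.imwrite(f"pics/{n}0.png",p); np.savez(f"{n}0.npz",p=p,d=d,W=W)
    m=camera_model(n); T=np.linalg.inv(np.array(m['world_to_cam']));print(n,m['fx'],m['cx'],m['cy'],T.round(3).tolist())
print(get_obs())
E
```

```text
scene 435.6565706742777 330.50632794213647 241.01514901460627 [[-0.678, -0.574, 0.459, 0.154], [-0.735, 0.513, -0.444, 0.425], [0.019, -0.639, -0.769, 0.858], [0.0, 0.0, 0.0, 1.0]]
top 496.02913833453965 320.17489943837865 232.3836581984065 [[0.011, -0.977, 0.213, 0.342], [-1.0, -0.012, -0.004, 0.018], [0.006, -0.213, -0.977, 1.268], [0.0, 0.0, 0.0, 1.0]]
{'clock': 0.1, 'joint_pos': array([-5.70042188e+01,  2.05874171e+01,  6.38198902e-01, -1.73242797e-02,
       -7.01354155e+01, -1.65072065e+01]), 'qvel': array([ 0.00682163, -0.08968944,  0.1390571 ,  0.13971611, -0.00543279,
       -0.07431589]), 'tau': array([-2.48663673e-03, -5.84164381e+01,  2.93748665e+01,  7.01536149e+00,
        1.01639368e-02, -7.06188030e-05]), 'tool_pos': array([ 0.19144044, -0.64685224,  0.24471042]), 'orientation': array([ 1.79914227e+02, -8.43413884e-03, -1.63517318e+02]), 'force': array([ 0.60970595,  0.64448474, -0.43033157]), 'moment': array([ 0.02452596,  0.0154749 , -0.01921939]), 'gripper_force': 0.0, 'opening': 0.0877146456109795}
```

View pics/scene0.png

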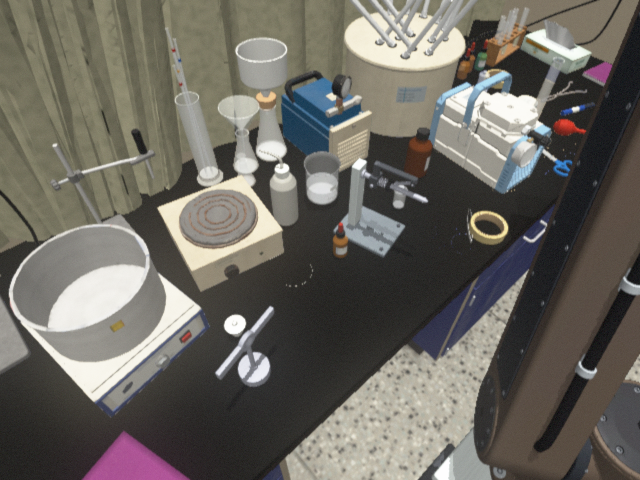

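View pics/top0.png

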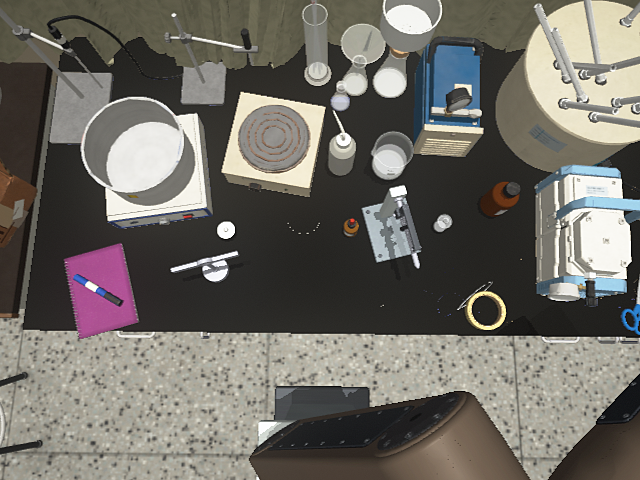

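The scene shows the hanger at about (245,350), with the crucible behind it at (235,324). The stand is at (370,220), with its peg tip at about (423,199). In the top view the hanger's arms run (172,270) to (240,254), and the peg runs from about (400,195) to its tip at (417,266). The dropper bottle is at (351,228) and the weigh bottle at (443,223).

```bash
cat > m.py <<'E'
from h import *
def ln(Q):
    c=Q.mean(0); D=np.linalg.svd(Q-c,full_matrices=False)[2][0]; t=(Q-c)@D; return c,D,t.min(),t.max()
for n in("top","scene"):
    z=np.load(n+"0.npz"); W=z['W'].reshape(-1,3); X,Y,Z=W.T
    # hanger arms
    for lab,x0,x1,y0,y1,z0,z1 in [("arm",.3,.6,.1,.42,.118,.155),("disc",.3,.6,.1,.42,.015,.032),("cruc",.4,.65,.1,.4,.03,.06),("pegall",.35,.56,-.3,-.02,.172,.195),("foot",.35,.7,-.35,0,.008,.017),("uprighttop",.45,.7,-.3,0,.195,.22),("keeper",.35,.6,-.3,-.05,.196,.25),("drop",.4,.7,-.12,0,.06,.13),("weigh",.4,.7,-.35,-.17,.05,.09)]:
        k=(X>x0)&(X<x1)&(Y>y0)&(Y<y1)&(Z>z0)&(Z<z1); Q=W[k]
        if len(Q)<5: print(n,lab,len(Q));continue
        c,D,a,b=ln(Q[:, :2]); print(n,lab,len(Q),"c",c.round(4),"z",np.percentile(Q[:,2],[5,50,95]).round(4),"dir",np.degrees(np.arctan2(D[1],D[0])).round(2),"ends",(c+a*D).round(4),(c+b*D).round(4))
a=cv2.imread("pics/top0.png")[170:290,330:470]; b=cv2.imread("pics/scene0.png")[150:260,320:440]
c=np.hstack([cv2.resize(a,(400,343),interpolation=2),cv2.resize(b,(374,343),interpolation=2)]); cv2.imwrite("pics/crop1.png",c)
E
python3 m.py
```

```text
top arm 397 c [0.5148 0.2765] z [0.1265 0.1437 0.152 ] dir 105.76 ends [0.5359 0.2016] [0.4936 0.3516]
top disc 384 c [0.5106 0.2728] z [0.0185 0.0235 0.0289] dir 133.79 ends [0.5684 0.2125] [0.49   0.2943]
top cruc 347 c [0.6151 0.2849] z [0.0314 0.0366 0.0574] dir -106.1 ends [0.6474 0.3971] [0.6002 0.2335]
top pegall 117 c [ 0.5264 -0.1958] z [0.1795 0.1841 0.1883] dir -162.48 ends [ 0.5596 -0.1854] [ 0.5006 -0.204 ]
top foot 1598 c [ 0.61   -0.1584] z [0.0088 0.0119 0.0157] dir -149.62 ends [ 0.6908 -0.1111] [ 0.3898 -0.2875]
top uprighttop 224 c [ 0.6487 -0.1633] z [0.1962 0.2038 0.2143] dir -168.18 ends [ 0.6823 -0.1563] [ 0.5319 -0.1878]
top keeper 247 c [ 0.5646 -0.1864] z [0.2025 0.2269 0.231 ] dir -166.65 ends [ 0.5999 -0.178 ] [ 0.5331 -0.1939]
top drop 76 c [ 0.6222 -0.0636] z [0.0611 0.0813 0.1079] dir -96.21 ends [ 0.6232 -0.0536] [ 0.6208 -0.0761]
top weigh 174 c [ 0.6384 -0.2952] z [0.053  0.0578 0.0705] dir -101.06 ends [ 0.6628 -0.1701] [ 0.6343 -0.3159]
scene arm 797 c [0.5107 0.2856] z [0.125  0.143  0.1519] dir 105.81 ends [0.5332 0.2063] [0.491  0.3554]
scene di
[... 187 characters left out ...]
[0.6535 0.3931]
scene pegall 145 c [ 0.53   -0.1893] z [0.1776 0.1838 0.1865] dir -164.11 ends [ 0.5599 -0.1808] [ 0.499  -0.1982]
scene foot 1741 c [ 0.6115 -0.1667] z [0.009  0.0116 0.0144] dir 62.17 ends [ 0.4972 -0.3833] [ 0.6662 -0.0632]
scene uprighttop 280 c [ 0.6249 -0.1637] z [0.1957 0.2043 0.2166] dir -164.87 ends [ 0.6782 -0.1492] [ 0.5314 -0.189 ]
scene keeper 266 c [ 0.5612 -0.1818] z [0.2005 0.2259 0.2289] dir -166.75 ends [ 0.6002 -0.1726] [ 0.5313 -0.1889]
scene drop 125 c [ 0.621  -0.0567] z [0.0607 0.0801 0.1071] dir -136.22 ends [ 0.6282 -0.0498] [ 0.6136 -0.0637]
scene weigh 60 c [ 0.6364 -0.2773] z [0.0518 0.0569 0.0712] dir 76.59 ends [ 0.6282 -0.312 ] [ 0.6618 -0.1706]
```

View pics/crop1.png

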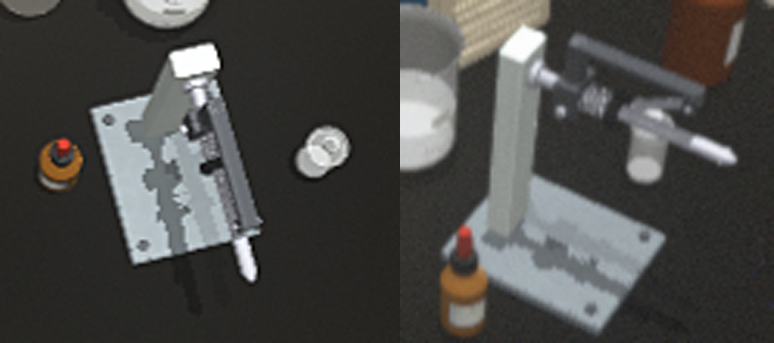

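The crop confirms that the keeper lies over the peg. The dropper bottle is on the stand's +y side and the weigh bottle on its -y side. The top and scene measurements agree to about 4 mm, and the arm span measures 156 mm against the 156 mm given. I'll take the hanger's -y arm at about (0.530, 0.219), with the tool at yaw -74°.

{"op": "play_rows", "data": {
  "deltas": [
    [0.03,0.044,0.01,0,0,0.025],
    [0.03,0.044,0.01,0,0,0.025],
    [0.03,0.044,0.01,0,0,0.025],
    [0.03,0.044,0.01,0,0,0.025],
    [0.03,0.044,0.01,0,0,0.025],
    [0.03,0.044,0.01,0,0,0.025],
    [0.03,0.044,0.01,0,0,0.025],
    [0.03,0.044,0.01,0,0,0.025],
    [0.03,0.044,0.01,0,0,0.025],
    [0.03,0.044,0.01,0,0,0.025]
  ],
  "gripper": 1
}}

```text
clock: 1.1
tool_pos: [0.4321, -0.2935, 0.3258]
orientation: [180.0, 0.0, -118.3]
force: [0.5, -0.4, -0.1]
opening: 0.0876
gripper_force: 0.0
```

{"op": "play_rows", "data": {
  "deltas": [
    [0.01,0.0575,-0.0025,0,0,0.025],
    [0.01,0.0575,-0.0025,0,0,0.025],
    [0.01,0.0575,-0.0025,0,0,0.025],
    [0.01,0.0575,-0.0025,0,0,0.025],
    [0.01,0.0575,-0.0025,0,0,0.025],
    [0.01,0.0575,-0.0025,0,0,0.025],
    [0.01,0.0575,-0.0025,0,0,0.025],
    [0.01,0.0575,-0.0025,0,0,0.025],
    [0.01,0.0575,-0.0025,0,0,0.025],
    [0.01,0.0575,-0.0025,0,0,0.025]
  ]
}}

```text
clock: 2.1
tool_pos: [0.5113, 0.1667, 0.3054]
orientation: [180.0, 0.0, -73.3]
force: [1.0, -0.2, -0.1]
opening: 0.0876
gripper_force: 0.0
```

{"op": "play_rows", "data": {
  "deltas": [
    [0,0,0,0,0,0],
    [0,0,0,0,0,0],
    [0,0,0,0,0,0]
  ]
}}

```text
clock: 2.4
tool_pos: [0.5113, 0.1642, 0.3054]
orientation: [180.0, -0.0, -73.5]
force: [-0.4, -0.6, -0.2]
opening: 0.0875
gripper_force: 0.0
```

```bash
cat >> h.py <<'E'
def wcloud():
    m=camera_model("wrist"); p,d=snapshot("wrist"); v,u=np.indices(d.shape)
    a=(u-m['cx'])/m['fx']; b=(v-m['cy'])/m['fy']; th=np.hypot(a,b); k=np.where(th<1.4,np.tan(np.minimum(th,1.4))/np.maximum(th,1e-6),0)
    P=np.stack([a*k*d,b*k*d,d],-1); T=np.linalg.inv(np.array(m['world_to_cam']))
    return p,d,P@T[:3,:3].T+T[:3,3]
def ln(Q):
    c=Q.mean(0); D=np.linalg.svd(Q-c,full_matrices=False)[2][0]; t=(Q-c)@D; return c,D,t.min(),t.max()
def rep(W,x0,x1,y0,y1,z0,z1,lab=""):
    Q=W.reshape(-1,3); X,Y,Z=Q.T; Q=Q[(X>x0)&(X<x1)&(Y>y0)&(Y<y1)&(Z>z0)&(Z<z1)]
    if len(Q)<5: print(lab,len(Q)); return Q
    c,D,a,b=ln(Q[:,:2]); print(lab,len(Q),"z",np.percentile(Q[:,2],[5,50,95]).round(4),"dir",np.degrees(np.arctan2(D[1],D[0])).round(2),"ends",(c+a*D).round(4),(c+b*D).round(4),"mid",(c+(a+b)/2*D).round(4)); return Q
E
python3 - <<'E'
from h import *
p,d,W=wcloud(); cv2.imwrite("pics/w1.png",p)
rep(W,.4,.65,.1,.42,.125,.155,"wr arm"); rep(W,.4,.65,.1,.42,.138,.148,"wr armtop"); rep(W,.5,.75,.2,.45,.035,.05,"cruc")
for n in("top","scene"):
    z=np.load(n+"0.npz");W=z['W'];rep(W,.4,.65,.1,.42,.138,.148,n+"armtop")
    Q=W.reshape(-1,3); k=(abs(Q[:,2]-.012)<.004)&(Q[:,0]>.5)&(Q[:,0]<.75)&(abs(Q[:,1]+.16)<.1); 
    r=cv2.minAreaRect((Q[k,:2]*1000).astype(np.float32)); print(n,"foot",r)
    rep(W,.62,.72,-.22,-.1,.2,.21,"upr")
    Q=rep(W,.45,.56,-.24,-.15,.16,.2,"peg"); t=Q[np.argsort(Q[:,0])][:12]; print(t.round(4).tolist())
E
```

```text
wr arm 956 z [0.1318 0.1449 0.1541] dir -74.16 ends [0.5069 0.3079] [0.5363 0.2043] mid [0.5216 0.2561]
wr armtop 544 z [0.1419 0.1447 0.1461] dir -74.15 ends [0.5074 0.308 ] [0.5368 0.2045] mid [0.5221 0.2562]
cruc 1299 z [0.0352 0.0368 0.0477] dir 172.78 ends [0.748  0.2436] [0.5108 0.2737] mid [0.6294 0.2586]
toparmtop 267 z [0.1398 0.1441 0.1474] dir 105.71 ends [0.5365 0.2017] [0.4945 0.351 ] mid [0.5155 0.2764]
top foot ((618.8194580078125, -150.62969970703125), (157.44937133789062, 175.0690460205078), 19.668886184692383)
upr 155 z [0.2008 0.2044 0.2079] dir 163.95 ends [ 0.6875 -0.1655] [ 0.6252 -0.1476] mid [ 0.6564 -0.1565]
peg 117 z [0.1795 0.1841 0.1883] dir -162.48 ends [ 0.5596 -0.1854] [ 0.5006 -0.204 ] mid [ 0.5301 -0.1947]
[[0.5004, -0.2015, 0.1817], [0.5006, -0.204, 0.1803], [0.5025, -0.1992, 0.1823], [0.5026, -0.2037, 0.1822], [0.5027, -0.2017, 0.1809], [0.5029, -0.2064, 0.1799], [0.5043, -0.1987, 0.1853], [0.5043, -0.2009, 0.1853], [0.5047, -0.2037, 0.1825], [0.5047, -0.2059, 0.1826], [0.5056, -0.1983, 0.1763], [0.5062, -0.1963, 0.1868]]
scenearmtop 457 z [0.1395 0.144  0.1466] dir 105.81 ends [0.534  0.2065] [0.4918 0.3555] mid [0.5129 0.281 ]
scene foot ((618.6671142578125, -144.78973388671875), (150.45668029785156, 167.72427368164062), 14.578705787658691)
upr 127 z [0.2008 0.2043 0.207 ] dir -168.91 ends [ 0.6788 -0.152 ] [ 0.6185 -0.1638] mid [ 0.6486 -0.1579]
peg 145 z [0.1776 0.1838 0.1865] dir -164.11 ends [ 0.5599 -0.1808] [ 0.499  -0.1982] mid [ 0.5295 -0.1895]
[[0.4996, -0.2003, 0.1792], [0.5007, -0.2011, 0.1809], [0.5012, -0.1989, 0.1789], [0.5017, -0.1954, 0.1808], [0.5017, -0.1986, 0.1818], [0.5031, -0.2, 0.183], [0.5037, -0.1979, 0.1808], [0.5043, -0.2011, 0.1844], [0.5045, -0.1961, 0.1783], [0.5049, -0.199, 0.1822], [0.5051, -0.1961, 0.1809], [0.5053, -0.1954, 0.1843]]
```

View pics/w1.png

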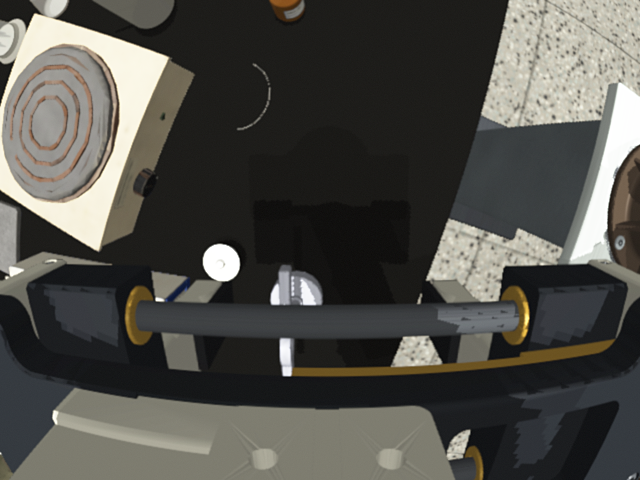

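The wrist view shows the hanger's arm at about (287,330) and the crucible at (221,263). The arm end measures (0.537, 0.2045) at 105.85°, which agrees with the other cameras. I'll align over it and go down.

{"op": "play_rows", "data": {
  "deltas": [
    [0.013,0.0352,0,0,0,-0.0036],
    [0.013,0.0352,-0.01,0,0,0],
    [0,0,-0.05,0,0,0],
    [0,0,-0.05,0,0,0],
    [0,0,-0.02,0,0,0],
    [0,0,0,0,0,0],
    [0,0,0,0,0,0],
    [0,0,0,0,0,0]
  ]
}}

```text
clock: 3.25
tool_pos: [0.5333, 0.2211, 0.2035]
orientation: [-179.8, 0.0, -74.2]
force: [-0.5, 0.5, 0.4]
opening: 0.0875
gripper_force: 0.0
```

```bash
python3 - <<'E'
from h import *
p,d,W=wcloud()
rep(W,.4,.65,.1,.42,.138,.150,"wr armtop")
o=get_obs(); print(o['tool_pos'].round(4),o['orientation'].round(2))
Q=W.reshape(-1,3); k=(abs(Q[:,2]-.144)<.006)&(abs(Q[:,0]-.52)<.06)&(abs(Q[:,1]-.26)<.08)
q=Q[k][:,:2]-o['tool_pos'][:2]; n=np.array([np.cos(np.radians(15.85)),np.sin(np.radians(15.85))]); t=q@n; print("across",np.percentile(t,[2,50,98]).round(4)); print("along",np.percentile(q@[-n[1],n[0]],[1,99]).round(4))
E
```

```text
wr armtop 1328 z [0.1433 0.1448 0.1485] dir -74.23 ends [0.5188 0.27  ] [0.5372 0.2047] mid [0.528  0.2373]
[0.5332 0.2212 0.2034] [-1.7983e+02  6.0000e-02 -7.4190e+01]
across [-0.0052 -0.0007  0.004 ]
along [-0.0165  0.049 ]
```

{"op": "play_rows", "data": {
  "deltas": [
    [-0.0008,0,-0.03,0,0,0],
    [0,0,-0.03,0,0,0],
    [0,0,-0.0245,0,0,0],
    [0,0,0,0,0,0],
    [0,0,0,0,0,0]
  ]
}}

```text
clock: 3.8
tool_pos: [0.5323, 0.2214, 0.1352]
orientation: [-179.9, 0.0, -74.1]
force: [-0.7, 0.9, 1.1]
opening: 0.0875
gripper_force: 0.0
```

{"op": "play_rows", "data": {
  "deltas": [
    [0,0,0,0,0,0],
    [0,0,0,0,0,0],
    [0,0,0,0,0,0],
    [0,0,0,0,0,0],
    [0,0,0,0,0,0],
    [0,0,0,0,0,0],
    [0,0,0,0,0,0],
    [0,0,0,0,0,0]
  ],
  "gripper": -1
}}

```text
clock: 4.6
tool_pos: [0.5317, 0.2211, 0.1339]
orientation: [180.0, -0.0, -74.2]
force: [0.4, 0.3, 0.1]
opening: 0.0291
gripper_force: 0.0
```

{"op": "play_rows", "data": {
  "deltas": [
    [0,0,0,0,0,0],
    [0,0,0,0,0,0],
    [0,0,0,0,0,0],
    [0,0,0,0,0,0],
    [0,0,0,0,0,0],
    [0,0,0,0,0,0]
  ]
}}

```text
clock: 5.2
tool_pos: [0.5317, 0.2211, 0.1339]
orientation: [180.0, -0.0, -74.2]
force: [-0.2, -0.0, -0.2]
opening: 0.0095
gripper_force: 30.0
```

{"op": "play_rows", "data": {
  "deltas": [
    [0,0,0.006,0,0,0],
    [0,0,0.01,0,0,0],
    [0,0,0.02,0,0,0],
    [0,0,0.03,0,0,0],
    [0,0,0.03,0,0,0],
    [0,0,0,0,0,0],
    [0,0,0,0,0,0],
    [0,0,0,0,0,0]
  ]
}}

```text
clock: 6.0
tool_pos: [0.531, 0.2207, 0.2098]
orientation: [179.9, -0.0, -74.2]
force: [-0.6, -0.6, -3.0]
opening: 0.0098
gripper_force: 30.0
```

{"op": "play_rows", "data": {
  "deltas": [
    [-0.02,-0.01,0,0,0,0],
    [-0.0375,-0.025,0,0,0,0],
    [-0.0375,-0.025,0,0,0,0],
    [-0.0175,-0.04,0,0,0,0],
    [0,-0.045,0,0,0,0],
    [0,-0.045,0,0,0,0],
    [0,-0.045,0,0,0,0],
    [0,-0.045,0,0,0,0],
    [0,-0.045,0,0,0,0],
    [0,-0.045,0,0,0,0]
  ]
}}

```text
clock: 7.0
tool_pos: [0.4409, -0.0764, 0.21]
orientation: [179.9, 0.0, -74.1]
force: [1.0, -0.1, -2.5]
opening: 0.0097
gripper_force: 30.0
```

{"op": "play_rows", "data": {
  "deltas": [
    [0,-0.045,0,0,0,0],
    [0,-0.045,0,0,0,0],
    [0,-0.045,-0.005,0,0,0],
    [0,-0.045,-0.015,0,0,0],
    [0,-0.04,-0.015,0,0,0],
    [0,-0.025,-0.005,0,0,0],
    [0,0,0,0,0,0],
    [0,0,0,0,0,0],
    [0,0,0,0,0,0]
  ]
}}

```text
clock: 7.9
tool_pos: [0.4415, -0.2704, 0.1784]
orientation: [180.0, 0.0, -74.1]
force: [0.1, 0.1, -3.4]
opening: 0.0098
gripper_force: 30.0
```

```bash
cat > g.py <<'E'
from h import *
import sys
t=sys.argv[1]
o=get_obs(); print(o['tool_pos'].round(4),o['orientation'].round(2),o['force'].round(2))
for n in("top","scene"):
    A=[cloud(n) for _ in range(4)]
    p=A[0][0]; W=np.median([a[2] for a in A],0); np.savez(f"{n}{t}.npz",p=p,W=W); cv2.imwrite(f"pics/{n}{t}.png",p)
E
python3 g.py 2; python3 -c "
import cv2,numpy as np
a=cv2.imread('pics/top2.png')[170:320,330:490]; b=cv2.imread('pics/scene2.png')[140:300,310:470]
cv2.imwrite('pics/c2.png',np.hstack([cv2.resize(a,(400,375)),cv2.resize(b,(375,375))]))"
```

```text
[ 0.4415 -0.2704  0.1784] [ 1.7997e+02  3.0000e-02 -7.4150e+01] [ 0.08  0.08 -3.36]
```

View pics/c2.png

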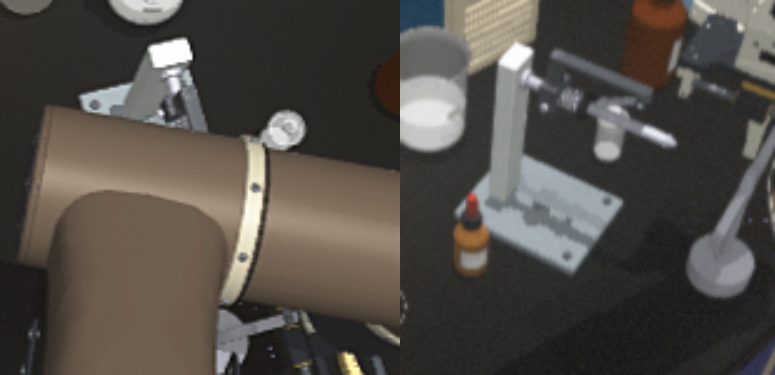

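The crop shows the arm hiding the peg from the top camera, but the scene camera still sees the whole peg and the hanger's free side (disc at about (720,265) in the crop). I'll measure both in the scene frame.

```bash
cat > f.py <<'E'
from h import *
import sys
from scipy.optimize import least_squares as LS
def peg(W,p,x1=.535,tip=None,z0=None):
    Q=W.reshape(-1,3); C=p.reshape(-1,3).astype(int)
    def res(a,Q):
        n=np.array([-np.sin(a[1]),np.cos(a[1])]); lat=(Q[:,:2]-[.53,-.19])@n-a[0]
        return np.hypot(lat,Q[:,2]-a[2])-.006
    a=np.array([0,.25,.18])
    for it in range(4):
        n=np.array([-np.sin(a[1]),np.cos(a[1])]); lat=(Q[:,:2]-[.53,-.19])@n-a[0]
        k=(np.hypot(lat,Q[:,2]-a[2])<(.012 if it==0 else .009))&(Q[:,0]>.508)&(Q[:,0]<x1)
        a=LS(res,a,args=(Q[k],),loss='soft_l1',f_scale=.001).x
    return a,k.sum()
def foot(W):
    Q=W.reshape(-1,3); k=(abs(Q[:,2]-.012)<.003)&(Q[:,0]>.5)&(Q[:,0]<.75)&(Q[:,1]>-.28)&(Q[:,1]<-.06)
    return Q[k]
if __name__=="__main__":
  for f in sys.argv[1:]:
    z=np.load(f); W=z['W'];p=z['p']
    a,n=peg(W,p); print(f,"peg lat,yaw,z",a.round(4),np.degrees(a[1]).round(2),n)
    # foot: bright plate, colour mask
    m=((abs(W[...,2]-.012)<.0035)&(W[...,0]>.5)&(W[...,0]<.75)&(W[...,1]>-.26)&(W[...,1]<-.06)&(p.min(-1)>70)).astype(np.uint8)
    nn,L,S,_=cv2.connectedComponentsWithStats(m); i=1+np.argmax(S[1:,4]); q=(W[L==i][:,:2]*1000).astype(np.float32)
    print("foot",cv2.minAreaRect(q),len(q))
    rep(W,.645,.72,-.2,-.11,.203,.208,"uprtop")
    rep(W,.38,.48,-.32,-.08,.165,.195,"hanger arm"); rep(W,.36,.52,-.3,-.12,.058,.072,"disc")
E
python3 f.py scene2.npz scene0.npz top0.npz
```

```text
scene2.npz peg lat,yaw,z [-0.0028  0.2398  0.1794] 13.74 65
foot ((624.46826171875, -167.23788452148438), (149.3742218017578, 121.0799331665039), 14.543878555297852) 1682
uprtop 90 z [0.2032 0.2044 0.2055] dir 103.31 ends [ 0.673  -0.1732] [ 0.6648 -0.1388] mid [ 0.6689 -0.156 ]
hanger arm 465 z [0.1678 0.1849 0.1934] dir 106.21 ends [ 0.4441 -0.2845] [ 0.4008 -0.1358] mid [ 0.4224 -0.2102]
disc 418 z [0.0604 0.0657 0.0676] dir -140.14 ends [ 0.4445 -0.1901] [ 0.3968 -0.2299] mid [ 0.4207 -0.21  ]
scene0.npz peg lat,yaw,z [-0.0026  0.249   0.1799] 14.27 64
foot ((624.5077514648438, -166.92855834960938), (149.7364501953125, 122.51925659179688), 13.853793144226074) 1620
uprtop 84 z [0.2034 0.2046 0.2067] dir 106.24 ends [ 0.6732 -0.1717] [ 0.6634 -0.1381] mid [ 0.6683 -0.1549]
hanger arm 0
disc 0
top0.npz peg lat,yaw,z [0.002  0.4211 0.1858] 24.13 56
foot ((622.5175170898438, -158.1645050048828), (149.13262939453125, 93.07106018066406), 14.503878593444824) 1399
uprtop 107 z [0.2032 0.205  0.2074] dir 100.08 ends [ 0.6734 -0.1776] [ 0.6671 -0.1423] mid [ 0.6703 -0.1599]
hanger arm 0
disc 0
```

```bash
cat > e.py <<'E'
from h import *
import sys
# hanger: arm top edge slope & eye in scene frame
for f in sys.argv[1:]:
    z=np.load(f);W=z['W'];Q=W.reshape(-1,3)
    o=get_obs();T=o['tool_pos'];ya=np.radians(o['orientation'][2]+180);u=np.array([np.cos(ya),np.sin(ya)]);n=np.array([u[1],-u[0]])
    q=Q[:,:2]-T[:2]; s=q@u; t=q@n
    k=(abs(t)<.012)&(s>.01)&(s<.15)&(Q[:,2]>T[2]-.02)&(Q[:,2]<T[2]+.03)
    for a in np.arange(.01,.15,.01):
        j=k&(s>a)&(s<a+.01)
        if j.sum()>4: print(round(a+.005,3),j.sum(),"ztop",np.percentile(Q[j,2],[90,97]).round(4),"t",np.percentile(t[j],[10,50,90]).round(4))
    print("end s",np.sort(s[k])[-6:].round(4))
    k=(np.hypot(s-.0615,t)<.045)&(Q[:,2]<T[2]-.09)&(Q[:,2]>T[2]-.13); d=k&(Q[:,2]>np.percentile(Q[k,2],60))
    print("disc top z rel TCP",np.median(Q[d,2]-T[2]).round(4),"minrect s,t mm",cv2.minEnclosingCircle((np.c_[s,t][k]*1000).astype(np.float32)))
E
python3 e.py scene2.npz
```

```text
0.015 103 ztop [0.2013 0.2053] t [-0.01    0.0023  0.0106]
0.025 18 ztop [0.1895 0.19  ] t [-0.0063 -0.0018  0.0025]
0.035 19 ztop [0.1886 0.1888] t [-0.0062 -0.0029  0.0018]
0.045 12 ztop [0.1889 0.1894] t [-0.0063 -0.0037  0.0022]
0.055 17 ztop [0.1961 0.1967] t [-0.0062 -0.0051  0.0003]
0.065 21 ztop [0.1974 0.1976] t [-0.0062 -0.003   0.0017]
0.075 37 ztop [0.1949 0.196 ] t [-0.0063 -0.0024  0.0022]
0.085 22 ztop [0.1866 0.1868] t [-0.0065 -0.0022  0.0022]
0.095 18 ztop [0.1861 0.1863] t [-0.0061 -0.0021  0.0019]
0.105 21 ztop [0.186  0.1861] t [-0.0063 -0.0028  0.0015]
0.115 24 ztop [0.1853 0.1858] t [-0.0064 -0.0022  0.0022]
0.125 22 ztop [0.1845 0.1849] t [-0.0065 -0.0033  0.0014]
0.135 38 ztop [0.1843 0.1848] t [-0.0062 -0.0024  0.0014]
0.145 12 ztop [0.1812 0.1814] t [-0.0048 -0.0009  0.0021]
end s [0.1401 0.1402 0.1402 0.1407 0.1408 0.1409]
disc top z rel TCP -0.1121 minrect s,t mm ((58.551185607910156, -1.6235594749450684), 32.19245910644531)
```

The hanger sags 2.6° in roll, and the eye sits about 8.5 mm to the +y' side of the peg axis and about 75 mm before the tip. I'll correct that and close in.

{"op": "play_rows", "data": {
  "deltas": [
    [0.0114,0.0007,-0.0004,0.0027,0.0007,-0.0018],
    [0.0114,0.0007,-0.0004,0.0027,0.0007,-0.0018],
    [0.0114,0.0007,-0.0004,0.0027,0.0007,-0.0018],
    [0.0114,0.0007,-0.0004,0.0027,0.0007,-0.0018],
    [0.0114,0.0007,-0.0004,0.0027,0.0007,-0.0018],
    [0,0,0,0,0,0],
    [0,0,0,0,0,0],
    [0,0,0,0,0,0]
  ]
}}

```text
clock: 9.1
tool_pos: [0.4869, -0.2681, 0.177]
orientation: [180.0, 2.5, -75.8]
force: [-0.3, -1.2, -2.7]
opening: 0.0098
gripper_force: 30.0
```

```bash
cat > g.py <<'E'
from h import *
import sys
t=sys.argv[1]
o=get_obs(); print(o['tool_pos'].round(4),o['orientation'].round(2),o['force'].round(2))
A=[cloud("scene") for _ in range(4)]
p=A[0][0]; W=np.median([a[2] for a in A],0); np.savez(f"scene{t}.npz",p=p,W=W); cv2.imwrite(f"pics/scene{t}.png",p)
E
python3 g.py 3; python3 f.py scene3.npz; python3 e.py scene3.npz
python3 -c "
import cv2
b=cv2.imread('pics/scene3.png')[150:270,340:500]
cv2.imwrite('pics/c3.png',cv2.resize(b,(800,600),interpolation=2))"
```

```text
[ 0.4869 -0.2681  0.177 ] [180.     2.52 -75.78] [-0.29 -1.15 -2.73]
scene3.npz peg lat,yaw,z [-0.003   0.2342  0.1794] 13.42 63
foot ((624.525390625, -167.61978149414062), (148.37454223632812, 121.82456970214844), 14.60472297668457) 1691
uprtop 90 z [0.2037 0.2046 0.2058] dir 102.64 ends [ 0.6728 -0.1738] [ 0.6648 -0.1383] mid [ 0.6688 -0.156 ]
hanger arm 354 z [0.1688 0.1866 0.1934] dir 99.13 ends [ 0.4763 -0.2812] [ 0.4523 -0.1314] mid [ 0.4643 -0.2063]
disc 426 z [0.0604 0.0665 0.068 ] dir -134.5 ends [ 0.4878 -0.1811] [ 0.4436 -0.2261] mid [ 0.4657 -0.2036]
0.015 78 ztop [0.1991 0.205 ] t [-0.0101  0.0001  0.0109]
0.025 19 ztop [0.1886 0.1891] t [-0.0067 -0.0037  0.0017]
0.035 20 ztop [0.1881 0.1884] t [-0.0067 -0.0044  0.0008]
0.045 13 ztop [0.1889 0.1918] t [-0.0067 -0.0062  0.0009]
0.055 26 ztop [0.1969 0.1973] t [-0.0066 -0.0053 -0.0008]
0.065 24 ztop [0.1977 0.1982] t [-0.0067 -0.0044  0.0013]
0.075 36 ztop [0.1949 0.1957] t [-0.0067 -0.0033  0.0017]
0.085 19 ztop [0.1883 0.1884] t [-0.0067 -0.004   0.001 ]
0.095 22 ztop [0.1883 0.1888] t [-0.0066 -0.0037  0.0011]
0.105 21 ztop [0.1885 0.1889] t [-0.0068 -0.0035  0.0013]
0.115 23 ztop [0.1882 0.1886] t [-0.0067 -0.0045  0.0016]
0.125 23 ztop [0.1884 0.1885] t [-0.0067 -0.0038  0.0015]
0.135 42 ztop [0.1882 0.1885] t [-0.0067 -0.0027  0.0015]
0.145 8 ztop [0.1875 0.1876] t [-0.0057 -0.0029  0.0008]
end s [0.1401 0.1401 0.1402 0.1403 0.1405 0.1415]
disc top z rel TCP -0.11 minrect s,t mm ((62.829917907714844, -1.9972623586654663), 32.19231033325195)
```

View pics/c3.png

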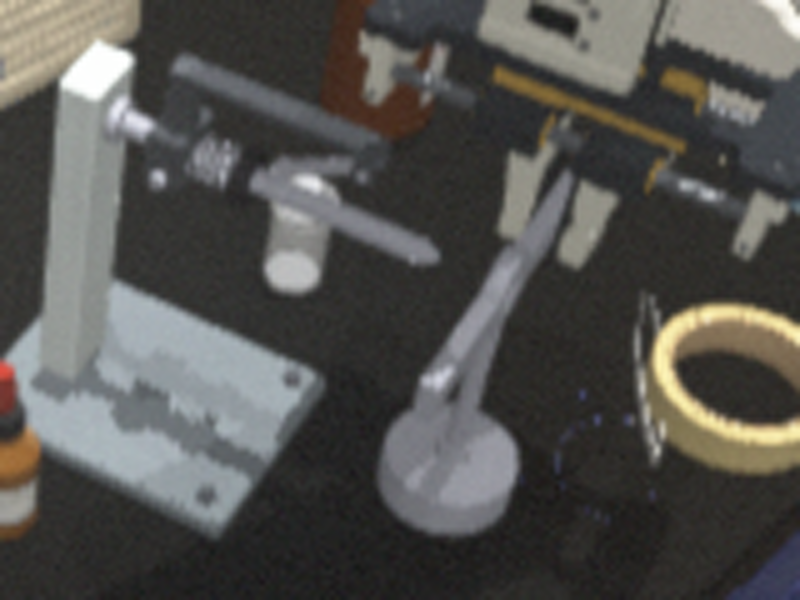

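The hanger is now level. The eye is laterally on the axis, about 1 mm below it and 31 mm before the tip (tip at (437,255) in the crop). I'll enter slowly.

{"op": "play_rows", "data": {
  "deltas": [
    [0.006,0.0015,0,0,0,0],
    [0.006,0.0015,0,0,0,0],
    [0.006,0.0015,0,0,0,0],
    [0.006,0.0015,0,0,0,0],
    [0.006,0.0015,0,0,0,0],
    [0.006,0.0015,0,0,0,0],
    [0.006,0.0015,0,0,0,0],
    [0.006,0.0015,0,0,0,0],
    [0,0,0,0,0,0],
    [0,0,0,0,0,0]
  ]
}}

```text
clock: 10.3
tool_pos: [0.5257, -0.2584, 0.177]
orientation: [-180.0, 2.5, -75.8]
force: [0.8, 0.4, -3.2]
opening: 0.0097
gripper_force: 30.0
```

```bash
python3 g.py 4; python3 e.py scene4.npz | tail -12
python3 -c "
import cv2
b=cv2.imread('pics/scene4.png')[160:240,370:480]
cv2.imwrite('pics/c4.png',cv2.resize(b,(792,576),interpolation=2))"
```

```text
[ 0.5257 -0.2584  0.177 ] [-179.99    2.52  -75.77] [ 0.78  0.36 -3.24]
0.055 21 ztop [0.1971 0.1972] t [-0.0066 -0.0056  0.0003]
0.065 50 ztop [0.1971 0.1976] t [-0.0073 -0.0025  0.0101]
0.075 38 ztop [0.1948 0.196 ] t [-0.0065 -0.0034  0.0013]
0.085 20 ztop [0.1883 0.1886] t [-0.0066 -0.0047  0.0003]
0.095 23 ztop [0.1885 0.1887] t [-0.0066 -0.0038  0.0019]
0.105 22 ztop [0.1886 0.1889] t [-0.0064 -0.0034  0.0019]
0.115 23 ztop [0.1881 0.1886] t [-0.0066 -0.0047  0.0005]
0.125 24 ztop [0.1879 0.1884] t [-0.0066 -0.0047  0.0007]
0.135 37 ztop [0.1877 0.1884] t [-0.0065 -0.0038  0.0012]
0.145 11 ztop [0.1822 0.1853] t [-0.0041 -0.0013  0.0009]
end s [0.1403 0.1403 0.1404 0.1404 0.1405 0.1406]
disc top z rel TCP -0.1099 minrect s,t mm ((63.430763244628906, -1.1550134420394897), 32.48320770263672)
```

View pics/c4.png

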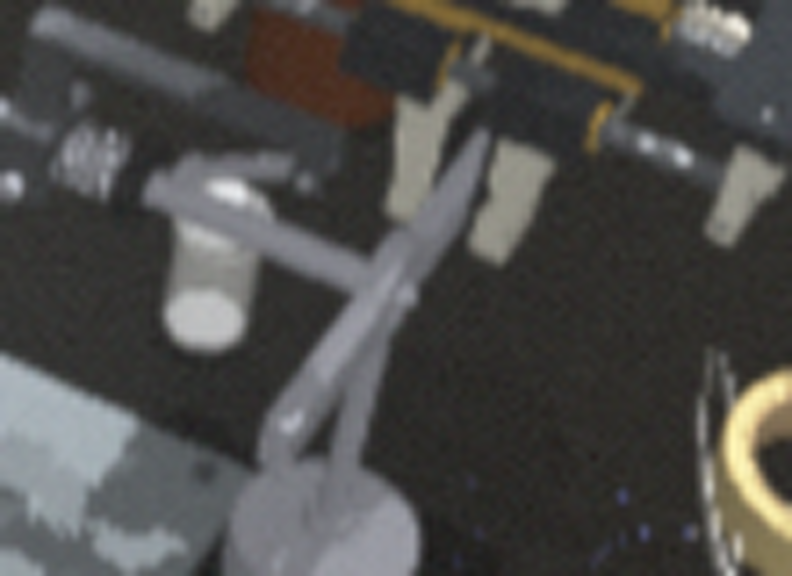

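The crop shows the tip at (405,295) poking through the eye, with hardly any contact force. The hinge is at about (305,180). I'll get the keeper's position from the depth picture.

```bash
python3 - <<'E'
from h import *
z=np.load("scene3.npz");W=z['W'].reshape(-1,3);C=z['p'].reshape(-1,3).astype(int)
a=np.radians(14.1);e=np.array([np.cos(a),np.sin(a)]);n=np.array([-e[1],e[0]])
O=np.array([.5307,-.1928]); tip=np.array([.4985,-.199])
q=W[:,:2]-O; y=q@n; s=(W[:,:2]-tip)@e; h=W[:,2]-.1797
k=(abs(y)<.03)&(s>-.01)&(s<.2)&(h>-.04)&(h<.06)
for b in np.arange(0,.18,.005):
    j=k&(s>=b)&(s<b+.005)
    if j.sum()>2: print(round(b*1000),j.sum(),"h",(1000*np.percentile(h[j],[2,25,50,75,98])).round(0),"y",(1000*np.percentile(y[j],[2,50,98])).round(0),"col",np.median(C[j].mean(1)))
E
```

```text
0 15 h [-0.  2. 51. 54. 59.] y [-26. -24.   4.] col 46.333333333333336
5 19 h [ 0.  4.  5. 53. 59.] y [-26.  -0.   6.] col 105.33333333333333
10 13 h [-1.  1.  4.  5. 45.] y [-22.   4.   6.] col 128.66666666666666
15 13 h [-1.  2.  4.  5.  6.] y [-1.  5.  8.] col 125.66666666666667
20 10 h [-1.  1.  3.  5.  6.] y [0. 3. 7.] col 129.33333333333331
25 12 h [-2.  2.  4.  5.  6.] y [-2.  4.  7.] col 127.33333333333334
30 17 h [-2.  4.  5. 33. 46.] y [-4.  4.  8.] col 116.0
35 40 h [-1.  6. 38. 46. 49.] y [-5.  5. 10.] col 65.83333333333334
40 36 h [-1.  5. 38. 47. 48.] y [-5.  5. 11.] col 80.5
45 29 h [-1.  5. 35. 47. 49.] y [-6.  3.  8.] col 92.66666666666667
50 46 h [-1. 26. 46. 49. 58.] y [-27.   2.   8.] col 109.16666666666666
55 43 h [-1.  6. 42. 48. 58.] y [-26.   2.   8.] col 112.0
60 32 h [-1.  6. 25. 47. 49.] y [-3.  4.  8.] col 112.16666666666666
65 31 h [ 0.  5. 22. 47. 48.] y [-5.  4.  7.] col 117.33333333333333
70 35 h [-2.  5. 19. 47. 49.] y [-4.  5.  8.] col 119.33333333333333
75 36 h [-1.  6. 15. 47. 49.] y [-5.  4.  7.] col 121.33333333333334
80 30 h [-0.  6. 14. 48. 48.
[... 612 characters left out ...]
8. 19.] col 66.16666666666666
130 56 h [-8.  7. 18. 37. 48.] y [-2.  9. 21.] col 69.5
135 42 h [-11.   5.  15.  37.  48.] y [-4.  9. 17.] col 71.0
140 4 h [-10.   4.  11.  13.  16.] y [ 4. 15. 16.] col 75.83333333333333
145 10 h [-2.  2.  4.  6.  7.] y [-0.  5.  7.] col 157.66666666666666
150 10 h [-1.  1.  4.  5.  6.] y [-1.  5.  8.] col 181.33333333333331
155 20 h [-4.  2.  4.  6. 10.] y [-5.  5.  9.] col 164.0
160 26 h [-28.  -3.   5.   9.  10.] y [-2. 10. 15.] col 143.5
165 148 h [-39. -26.   1.  18.  25.] y [-13.  10.  20.] col 148.5
170 62 h [-38. -13.  11.  25.  26.] y [-13.  19.  21.] col 153.33333333333331
175 65 h [-39. -15.  10.  25.  26.] y [-13.  19.  21.] col 156.33333333333334
```

The block's front face is at s≈121 mm from the tip, so the captive eye sits at about 89 mm. The collar face is at about 91 mm, which agrees with the data given. The eye is now at 9 mm, so I'll advance about 56 mm.

{"op": "play_rows", "data": {
  "deltas": [
    [0.0068,0.0017,0,0,0,0],
    [0.0068,0.0017,0,0,0,0],
    [0.0068,0.0017,0,0,0,0],
    [0.0068,0.0017,0,0,0,0],
    [0.0068,0.0017,0,0,0,0]
  ]
}}

```text
clock: 11.0
tool_pos: [0.5535, -0.2515, 0.177]
orientation: [-180.0, 2.5, -75.8]
force: [0.2, 0.3, -3.0]
opening: 0.0099
gripper_force: 30.0
```

{"op": "play_rows", "data": {
  "deltas": [
    [0.0068,0.0017,0,0,0,0],
    [0.0068,0.0017,0,0,0,0],
    [0.0068,0.0017,0,0,0,0],
    [0.0068,0.0017,0,0,0,0],
    [0.0068,0.0017,0,0,0,0],
    [0,0,0,0,0,0]
  ]
}}

```text
clock: 11.6
tool_pos: [0.5808, -0.2447, 0.1769]
orientation: [-180.0, 2.5, -75.8]
force: [0.4, 0.2, -3.7]
opening: 0.0096
gripper_force: 30.0
```

```bash
python3 g.py 5; python3 e.py scene5.npz | tail -7
python3 -c "
import cv2
b=cv2.imread('pics/scene5.png')[160:240,350:460]
cv2.imwrite('pics/c5.png',cv2.resize(b,(792,576),interpolation=2))"
```

```text
[ 0.5808 -0.2447  0.1769] [-179.98    2.51  -75.76] [ 0.39  0.18 -3.65]
0.105 22 ztop [0.1881 0.1886] t [-0.0062 -0.0037  0.0012]
0.115 24 ztop [0.1881 0.1884] t [-0.0062 -0.0051  0.0013]
0.125 22 ztop [0.1879 0.1885] t [-0.0064 -0.0045  0.0008]
0.135 35 ztop [0.1877 0.1882] t [-0.0063 -0.0038  0.0016]
0.145 12 ztop [0.1859 0.1864] t [-0.0055 -0.0022  0.0013]
end s [0.1405 0.1406 0.1406 0.1406 0.1407 0.1408]
disc top z rel TCP -0.1097 minrect s,t mm ((62.900577545166016, 1.0200560092926025), 34.58399200439453)
```

View pics/c5.png

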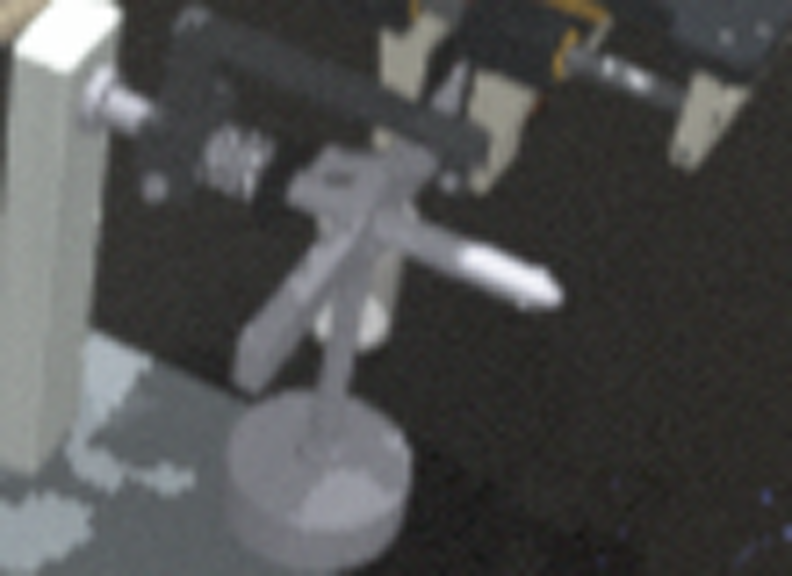

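The crop shows the peg running through the eye, out to its tip at (560,290), and the flap over the eye just touching. The collar face is about 20 mm farther on.

{"op": "play_rows", "data": {
  "deltas": [
    [0.0024,0.0006,0,0,0,0],
    [0.0024,0.0006,0,0,0,0],
    [0.0024,0.0006,0,0,0,0],
    [0.0024,0.0006,0,0,0,0]
  ]
}}

```text
clock: 12.2
tool_pos: [0.588, -0.243, 0.1772]
orientation: [-180.0, 2.5, -75.8]
force: [-0.4, -0.0, -3.9]
opening: 0.01
gripper_force: 30.0
```

{"op": "play_rows", "data": {
  "deltas": [
    [0.0024,0.0006,0,0,0,0],
    [0.0024,0.0006,0,0,0,0],
    [0.0024,0.0006,0,0,0,0],
    [0.0024,0.0006,0,0,0,0],
    [0,0,0,0,0,0]
  ]
}}

```text
clock: 12.7
tool_pos: [0.5958, -0.241, 0.1771]
orientation: [-180.0, 2.5, -75.8]
force: [0.6, -0.6, -4.2]
opening: 0.0099
gripper_force: 30.0
```

{"op": "play_rows", "data": {
  "deltas": [
    [0.0012,0.0003,0,0,0,0],
    [0.0012,0.0003,0,0,0,0],
    [0,0,0,0,0,0]
  ]
}}

```text
clock: 13.0
tool_pos: [0.5975, -0.2405, 0.1772]
orientation: [-180.0, 2.5, -75.8]
force: [-0.4, -0.4, -3.5]
opening: 0.0099
gripper_force: 30.0
```

{"op": "play_rows", "data": {
  "deltas": [
    [0.0012,0.0003,0,0,0,0],
    [0.0012,0.0003,0,0,0,0],
    [0,0,0,0,0,0]
  ]
}}

```text
clock: 13.3
tool_pos: [0.5995, -0.2401, 0.1771]
orientation: [-180.0, 2.5, -75.8]
force: [-0.4, -0.9, -3.3]
opening: 0.0096
gripper_force: 30.0
```

{"op": "play_rows", "data": {
  "deltas": [
    [0.0012,0.0003,0,0,0,0],
    [0.0012,0.0003,0,0,0,0],
    [0,0,0,0,0,0],
    [0,0,0,0,0,0]
  ]
}}

```text
clock: 13.7
tool_pos: [0.601, -0.2397, 0.1771]
orientation: [180.0, 2.5, -75.8]
force: [-1.8, 0.1, -2.3]
opening: 0.01
gripper_force: 30.0
```

{"op": "play_rows", "data": {
  "deltas": [
    [0.0012,0.0003,0,0,0,0],
    [0,0,0,0,0,0],
    [0,0,0,0,0,0]
  ]
}}

```text
clock: 14.0
tool_pos: [0.602, -0.2394, 0.1771]
orientation: [180.0, 2.5, -75.8]
force: [-2.6, -0.8, -2.8]
opening: 0.0096
gripper_force: 30.0
```

{"op": "play_rows", "data": {
  "deltas": [
    [0.0012,0.0003,0,0,0,0],
    [0,0,0,0,0,0],
    [0,0,0,0,0,0]
  ]
}}

```text
clock: 14.3
tool_pos: [0.603, -0.2391, 0.1771]
orientation: [180.0, 2.5, -75.8]
force: [-3.2, -1.3, -3.0]
opening: 0.0099
gripper_force: 30.0
```

{"op": "play_rows", "data": {
  "deltas": [
    [0.0012,0.0003,0,0,0,0],
    [0,0,0,0,0,0],
    [0,0,0,0,0,0]
  ]
}}

```text
clock: 14.6
tool_pos: [0.604, -0.2389, 0.1771]
orientation: [180.0, 2.5, -75.8]
force: [-4.6, -1.0, -2.2]
opening: 0.0097
gripper_force: 30.0
```

{"op": "play_rows", "data": {
  "deltas": [
    [0.0012,0.0003,0,0,0,0],
    [0,0,0,0,0,0],
    [0,0,0,0,0,0]
  ]
}}

```text
clock: 14.9
tool_pos: [0.6048, -0.2387, 0.1771]
orientation: [180.0, 2.5, -75.8]
force: [-3.7, -2.1, -1.8]
opening: 0.0094
gripper_force: 30.0
```

{"op": "play_rows", "data": {
  "deltas": [
    [0.0012,0.0003,0,0,0,0],
    [0,0,0,0,0,0],
    [0,0,0,0,0,0]
  ]
}}

```text
clock: 15.2
tool_pos: [0.6055, -0.2385, 0.1771]
orientation: [180.0, 2.5, -75.8]
force: [-6.7, -1.2, -2.2]
opening: 0.0097
gripper_force: 30.1
```

```bash
python3 g.py 6; cat > k.py <<'E'
from h import *
import sys
a=np.radians(14.1);e=np.array([np.cos(a),np.sin(a)]);n=np.array([-e[1],e[0]])
for f in sys.argv[1:]:
    z=np.load(f);W=z['W'].reshape(-1,3)
    y=(W[:,:2]-[.5307,-.1928])@n; s=(W[:,:2]-[.4985,-.199])@e; h=W[:,2]-.1797
    k=(abs(y)<.009)&(h>7e-3)&(h<.031)
    print(f,[(b,int(j.sum()),(1000*np.percentile(h[j],[10,50,90])).round(0).tolist()) for b in range(40,105,5) if (j:=k&(s>=b/1000)&(s<b/1000+.005)).sum()>2])
E
python3 k.py scene3.npz scene5.npz scene6.npz
python3 -c "
import cv2,numpy as np
b=cv2.imread('pics/scene6.png')[150:220,350:440];a=cv2.imread('pics/scene3.png')[150:220,350:440]
cv2.imwrite('pics/c6.png',np.vstack([cv2.resize(x,(385,300),interpolation=2) for x in (a,b)]))"
```

```text
[ 0.6055 -0.2385  0.1771] [179.96   2.52 -75.78] [-6.71 -1.19 -2.25]
scene3.npz [(50, 8, [27.0, 30.0, 31.0]), (55, 8, [23.0, 27.0, 28.0]), (60, 9, [22.0, 24.0, 25.0]), (65, 8, [19.0, 21.0, 22.0]), (70, 8, [18.0, 19.0, 20.0]), (75, 10, [12.0, 15.0, 17.0]), (80, 8, [11.0, 13.0, 14.0]), (90, 14, [10.0, 13.0, 14.0]), (95, 9, [12.0, 14.0, 15.0]), (100, 4, [8.0, 10.0, 11.0])]
scene5.npz [(50, 3, [29.0, 30.0, 31.0]), (55, 9, [27.0, 28.0, 29.0]), (60, 20, [12.0, 16.0, 25.0]), (65, 15, [16.0, 19.0, 23.0]), (70, 7, [18.0, 20.0, 22.0]), (75, 7, [16.0, 18.0, 19.0]), (80, 12, [12.0, 16.0, 17.0]), (90, 12, [9.0, 13.0, 15.0]), (95, 10, [11.0, 13.0, 15.0])]
scene6.npz [(55, 3, [29.0, 29.0, 30.0]), (60, 9, [27.0, 29.0, 30.0]), (65, 7, [26.0, 27.0, 29.0]), (70, 8, [25.0, 26.0, 27.0]), (75, 8, [23.0, 24.0, 26.0]), (80, 9, [21.0, 23.0, 23.0]), (85, 12, [11.0, 19.0, 24.0]), (90, 13, [16.0, 17.0, 18.0]), (95, 10, [13.0, 14.0, 17.0]), (100, 10, [12.0, 13.0, 15.0])]
```

View pics/c6.png

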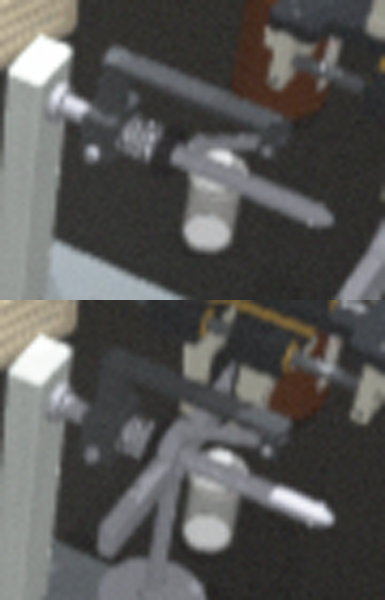

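The crop compares the flap before (top) and now (bottom): it still rests lifted on the eye, about 9 mm up at s≈80, and the axial force is about 6.5 N. I'll go on in small steps and check the flap height by depth.

{"op": "play_rows", "data": {
  "deltas": [
    [0.0012,0.0003,0,0,0,0],
    [0,0,0,0,0,0],
    [0,0,0,0,0,0]
  ]
}}

```text
clock: 15.7
tool_pos: [0.6063, -0.2384, 0.177]
orientation: [179.9, 2.5, -75.8]
force: [-5.3, -0.7, -1.7]
opening: 0.0098
gripper_force: 30.1
```

```bash
python3 g.py 7; python3 k.py scene7.npz
```

```text
[ 0.6063 -0.2384  0.177 ] [179.94   2.53 -75.78] [-5.31 -0.72 -1.72]
scene7.npz [(55, 4, [29.0, 30.0, 31.0]), (60, 9, [23.0, 29.0, 30.0]), (65, 9, [25.0, 27.0, 28.0]), (70, 8, [23.0, 25.0, 26.0]), (75, 8, [18.0, 23.0, 24.0]), (80, 10, [20.0, 21.0, 23.0]), (85, 12, [12.0, 17.0, 22.0]), (90, 12, [16.0, 17.0, 18.0]), (95, 10, [13.0, 15.0, 18.0]), (100, 11, [12.0, 14.0, 15.0])]
```

{"op": "play_rows", "data": {
  "deltas": [
    [0.001,0.0002,0,0,0,0],
    [0,0,0,0,0,0],
    [0,0,0,0,0,0]
  ]
}}

```text
clock: 16.2
tool_pos: [0.6069, -0.2382, 0.177]
orientation: [179.9, 2.5, -75.8]
force: [-7.1, -1.0, -1.0]
opening: 0.01
gripper_force: 30.1
```

```bash
python3 g.py 8; python3 k.py scene8.npz
```

```text
[ 0.6069 -0.2382  0.177 ] [179.92   2.53 -75.78] [-7.08 -1.02 -1.04]
scene8.npz [(50, 7, [27.0, 30.0, 31.0]), (55, 8, [24.0, 27.0, 28.0]), (60, 8, [22.0, 24.0, 25.0]), (65, 10, [17.0, 21.0, 23.0]), (70, 10, [16.0, 18.0, 20.0]), (75, 7, [12.0, 15.0, 17.0]), (80, 9, [11.0, 14.0, 15.0]), (85, 13, [11.0, 15.0, 17.0]), (90, 12, [15.0, 17.0, 18.0]), (95, 8, [13.0, 17.0, 18.0]), (100, 11, [13.0, 14.0, 15.0])]
```

The flap profile is back to its free shape, so the flap has dropped behind the eye. I'll ease back until it bears on the flap, then lower.

{"op": "play_rows", "data": {
  "deltas": [
    [-0.0012,-0.0003,0,0,0,0],
    [-0.0012,-0.0003,0,0,0,0],
    [-0.0012,-0.0003,0,0,0,0],
    [0,0,0,0,0,0],
    [0,0,0,0,0,0]
  ]
}}

```text
clock: 16.9
tool_pos: [0.6045, -0.2388, 0.1771]
orientation: [180.0, 2.5, -75.8]
force: [-5.1, -1.1, -2.1]
opening: 0.0098
gripper_force: 30.0
```

{"op": "play_rows", "data": {
  "deltas": [
    [-0.0012,-0.0003,-0.001,0,0,0],
    [0,0,-0.001,0,0,0],
    [0,0,0,0,0,0],
    [0,0,0,0,0,0]
  ]
}}

```text
clock: 17.3
tool_pos: [0.604, -0.239, 0.1756]
orientation: [-180.0, 2.5, -75.8]
force: [-5.3, -0.5, -2.1]
opening: 0.0098
gripper_force: 30.0
```

```bash
python3 g.py 9; python3 k.py scene9.npz; python3 e.py scene9.npz|tail -8
```

```text
[ 0.604  -0.239   0.1756] [-179.98    2.51  -75.78] [-5.29 -0.47 -2.07]
scene9.npz [(50, 6, [16.0, 28.0, 30.0]), (55, 8, [24.0, 27.0, 29.0]), (60, 8, [22.0, 24.0, 26.0]), (65, 9, [19.0, 21.0, 23.0]), (70, 9, [16.0, 19.0, 20.0]), (75, 9, [12.0, 15.0, 17.0]), (80, 9, [11.0, 14.0, 15.0]), (85, 19, [10.0, 15.0, 17.0]), (90, 11, [14.0, 16.0, 16.0]), (95, 11, [12.0, 14.0, 15.0]), (100, 6, [10.0, 14.0, 15.0])]
0.095 23 ztop [0.1868 0.1876] t [-0.0074 -0.0056 -0.0004]
0.105 25 ztop [0.1866 0.1873] t [-0.0078 -0.0069  0.    ]
0.115 24 ztop [0.187  0.1878] t [-0.0077 -0.0063 -0.    ]
0.125 23 ztop [0.187  0.1875] t [-0.0076 -0.0068 -0.0012]
0.135 39 ztop [0.1868 0.1871] t [-0.0078 -0.0049  0.0002]
0.145 9 ztop [0.1832 0.184 ] t [-0.0052 -0.0022 -0.0005]
end s [0.1402 0.1403 0.1403 0.1403 0.1403 0.1404]
disc top z rel TCP -0.1096 minrect s,t mm ((63.139102935791016, -2.6128413677215576), 32.65497589111328)
```

{"op": "play_rows", "data": {
  "deltas": [
    [-0.001,-0.0002,-0.0005,0,0,0],
    [0,0,0,0,0,0],
    [0,0,0,0,0,0]
  ]
}}

```text
clock: 17.8
tool_pos: [0.6033, -0.2392, 0.1752]
orientation: [-180.0, 2.5, -75.8]
force: [-3.1, -0.3, -1.1]
opening: 0.0098
gripper_force: 30.0
```

{"op": "play_rows", "data": {
  "deltas": [
    [-0.001,-0.0002,-0.0005,0,0,0],
    [0,0,0,0,0,0],
    [0,0,0,0,0,0]
  ]
}}

```text
clock: 18.1
tool_pos: [0.6029, -0.2392, 0.175]
orientation: [-179.9, 2.5, -75.8]
force: [-1.8, -0.9, -0.4]
opening: 0.0097
gripper_force: 30.0
```

{"op": "play_rows", "data": {
  "deltas": [
    [-0.001,-0.0002,0,0,0,0],
    [0,0,0,0,0,0],
    [0,0,0,0,0,0]
  ]
}}

```text
clock: 18.4
tool_pos: [0.6024, -0.2394, 0.175]
orientation: [-179.9, 2.5, -75.8]
force: [1.1, 0.5, -2.5]
opening: 0.0098
gripper_force: 30.0
```

The axial force went from -5 to about +1 N, so the flap is holding the eye. I'll let go and rise.

{"op": "play_rows", "data": {
  "deltas": [
    [0,0,0,0,0,0],
    [0,0,0,0,0,0],
    [0,0,0,0,0,0],
    [0,0,0,0,0,0],
    [0,0,0,0,0,0],
    [0,0,0,0,0,0]
  ],
  "gripper": -0.2
}}

```text
clock: 19.0
tool_pos: [0.6015, -0.2395, 0.1748]
orientation: [-180.0, 2.5, -75.8]
force: [-0.7, -0.5, -0.2]
opening: 0.0348
gripper_force: 0.0
```

{"op": "play_rows", "data": {
  "deltas": [
    [0,0,0.01,0,0,0],
    [0,0,0.02,0,0,0],
    [0,0,0.03,0,0,0],
    [0,0,0.04,0,0,0],
    [0,0,0.04,0,0,0],
    [0,0,0,0,0,0],
    [0,0,0,0,0,0],
    [0,0,0,0,0,0],
    [0,0,0,0,0,0],
    [0,0,0,0,0,0]
  ]
}}

```text
clock: 20.0
tool_pos: [0.6013, -0.2394, 0.2859]
orientation: [179.9, 2.5, -75.8]
force: [-0.4, 0.3, 1.0]
opening: 0.0349
gripper_force: 0.0
```

```bash
python3 g.py 10; python3 k.py scene10.npz
python3 - <<'E'
from h import *
z=np.load("scene10.npz");W=z['W']
rep(W,.54,.64,-.27,-.08,.14,.185,"arm"); rep(W,.53,.68,-.24,-.12,.058,.07,"disc")
b=cv2.imread('pics/scene10.png')[140:260,320:480]; cv2.imwrite('pics/c10.png',cv2.resize(b,(800,600),interpolation=2))
E
```

```text
[ 0.6013 -0.2394  0.2859] [179.94   2.54 -75.78] [-0.43  0.3   0.99]
scene10.npz [(50, 7, [27.0, 30.0, 30.0]), (55, 8, [24.0, 26.0, 28.0]), (60, 8, [21.0, 24.0, 26.0]), (65, 9, [20.0, 22.0, 23.0]), (70, 10, [16.0, 19.0, 20.0]), (75, 9, [13.0, 15.0, 17.0]), (80, 10, [11.0, 13.0, 15.0]), (85, 14, [12.0, 15.0, 16.0]), (90, 12, [13.0, 15.0, 16.0]), (95, 13, [12.0, 14.0, 15.0]), (100, 5, [10.0, 13.0, 15.0])]
arm 350 z [0.1578 0.1796 0.1848] dir 100.75 ends [ 0.6017 -0.2552] [ 0.5726 -0.1018] mid [ 0.5872 -0.1785]
disc 419 z [0.0597 0.0646 0.0669] dir -159.74 ends [ 0.6745 -0.1407] [ 0.5536 -0.1853] mid [ 0.6141 -0.163 ]
```

View pics/c10.png

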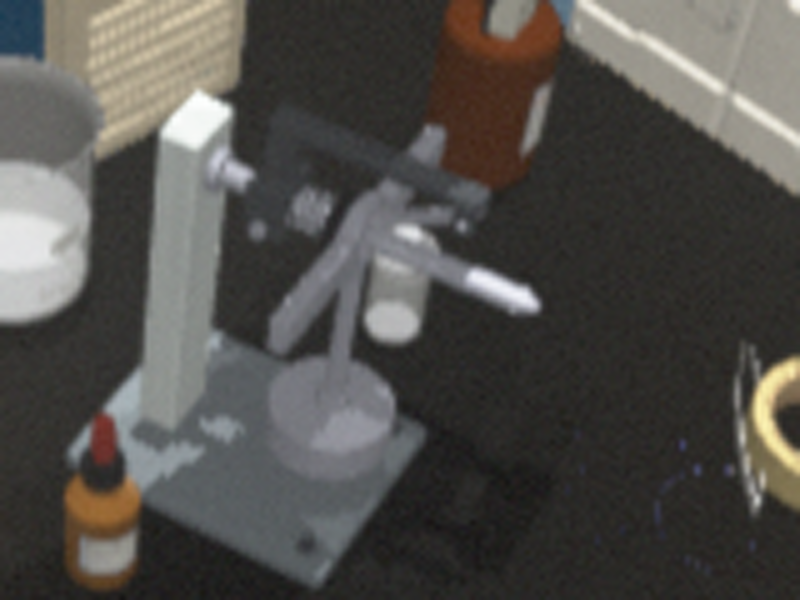

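The hanger hangs plumb on the peg between the flap (about (430,215)) and the collar (about (310,210)). The glassware is still standing, and the gripper is clear. I'll wait a second, then hand in.

{"op": "play_rows", "data": {
  "deltas": [
    [0,0,0,0,0,0],
    [0,0,0,0,0,0],
    [0,0,0,0,0,0],
    [0,0,0,0,0,0],
    [0,0,0,0,0,0],
    [0,0,0,0,0,0],
    [0,0,0,0,0,0],
    [0,0,0,0,0,0],
    [0,0,0,0,0,0],
    [0,0,0,0,0,0]
  ]
}}

```text
clock: 21.2
tool_pos: [0.6016, -0.2395, 0.2868]
orientation: [-180.0, 2.5, -75.8]
force: [0.2, 0.1, -0.1]
opening: 0.0354
gripper_force: 0.0
```

```bash
python3 -c "
from plant import *
print(close_job())"
```

```text
the job is handed in; nothing more can be done
None
```

The hanger hangs by its eye on the peg with the flap down behind it, the gripper is clear, and the job was handed in at about 21 s; the hand-in returned no verdict.

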